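# Lock the depth stop with its second nut

### The job

One drill-press depth stop is not locked yet: run its red-handled nut down the threaded post (clockwise from above) onto the washer, then tighten it until the washer has turned round with it by about 15 degrees, and let go. Stop before the hex nut underneath turns too, since it sets the depth. Leave the black-handled stop and the things on the bench alone.

Things in the scene. Friction and masses are not known exactly. Their poses are not given: they have to be found in the camera images.
- stop_post: Post still to be locked, fixed, upright. Blue foot 90 mm across, 14 mm high (hump to 40 mm); dark stop arm at 40-46 mm height reaching 70 mm from the axis; threaded steel post 20 mm thick, top at 112 mm. On it, upwards: arm, hex nut, brass washer, small gap, red lock nut. Origin: on the axis at bench height; x along the stop arm, z up.
- lock_nut: Red lock nut on stop_post: hub 33 mm across, 20 mm high, with a straight bar handle through it, 124 mm overall, 12 mm wide, 6 to 18 mm above the hub's underside. Origin: on the axis at the underside; x along the bar, halves alike. Clockwise from above runs it down 1.5 mm a turn; it cannot come off and stays where left. Turns easily (0.03 N m) until it meets the washer.
- bar_end (a point): Middle of one end face of the red bar, 62 mm from the axis, 12 mm above the nut's underside. The nut starts 0.9 to 1.6 mm above the washer, 0.6 to 1 turn; the angle at which it meets the washer must be felt. From there about 0.35 N m (8 N at 45 mm) turns nut and washer together, rising to 0.6 N m after 0.4 rad, where the washer binds.
- washer_mark (a point): White tick on the upper face of the brass washer (44 mm across, 3 mm thick, top 65 mm above the bench) under the lock nut; the point is 21 mm from the axis on that face, x outwards, z up. It moves round clockwise only while the lock nut is being tightened. The washer can turn 0.4 rad; after that it drags the hex nut along.
- hex_mark (a point): White line on one flat of the plain hex nut (36 mm across flats, 46 to 62 mm above the bench) under the washer; the point is 20 mm from the axis, 54 mm up, x outwards. This nut sets the depth and must stay put; once the washer has bound, more than 0.85 N m on the lock nut (19 N at 45 mm from the axis) turns it.
- done_post: The twin post, fixed, same sizes but with a black bar handle, already down on its washer: locked, leave it alone. Origin: on its axis at bench height.
- slice_a: Bystander: birch slice, 80 mm diameter, 14 mm thick; origin at its underside.
- slice_b: Bystander: birch slice, 100 mm diameter, 16 mm thick; origin at its underside.
- screwdriver: Bystander: screwdriver lying on the bench; origin at its underside.
- spanner: Bystander: steel spanner lying on the bench; origin at its underside.
- glue: Bystander: white glue bottle with an orange cap, 60 mm diameter, 120 mm high; origin at its underside.
- tub: Bystander: clear jar with a red lid, 84 mm diameter, 70 mm high; origin at its underside.
- chuck_key: Bystander: small steel T-shaped chuck key, 82 mm long; origin at its underside.
- clamp: Bystander: steel screw clamp with a wooden handle, lying, about 300 mm long; origin at the middle of its bar.
Not all that is in view belongs to the job. Leave any purple look-alike of the stop_post alone.

How it is judged:
On the way, in this order (a step that is already met when the one before it is completed fails the run):
1. the red lock nut is run down onto the washer (underside within 0.3 mm of it) (z of lock_nut in the frame of washer_mark below 0.0003 m), for 0.05 s.
2. the lock nut is tightened: the washer has turned with it (its tick moved more than 4 mm) (z of lock_nut in the frame of washer_mark below 0.0003 m and distance of washer_mark from where it was at the start of the episode above 0.004 m), for 0.2 s.
At the end, for the whole second after the job is handed in: The red lock nut is down on the washer (gap under 0.3 mm) and at rest, the tick on the washer has moved more than 4 mm (about 11 degrees) from its start, and the line on the hex nut has moved less than 2 mm (about 6 degrees) (all of step 2 and distance of hex_mark from where it was at the start of the episode below 0.002 m and linear speed of lock_nut below 0.01 m/s and angular speed of lock_nut below 0.05 rad/s); the robot touches nothing.
It fails at once if the hex nut is turned (its line moves more than 2 mm) (not (distance of hex_mark from where it was at the start of the episode below 0.002 m)).
It fails at once if the locked twin post is pushed (over 3 N) (contact force between any of the arm, the fingers and done_post above 3 N).
It fails at once if a bystander is moved more than 20 mm (distance of any of slice_a, slice_b, screwdriver, spanner, glue, tub, chuck_key, clamp from where it was at the start of the episode above 0.02 m).
It also fails if it takes over 54 s, if anything falls off the work surface, if the arm or the gripper's body presses on something with over 40 N, if the wrist force passes 120 N, or if a joint passes its speed limit or range.

### The arm

A 6-joint arm with a two-finger parallel gripper is mounted at the origin on the work surface. World frame = base frame: x ahead of the robot, y to its left, z up, the work surface at z = 0. Lengths are in m, angles in rad, forces in N, time in s.
With the tool pointing down it reaches from about 0.325 to 0.9 m from the base axis. Payload 3.5 kg.
Tool frame: the origin (TCP) lies on the centre line of the jaws, within the pads' length; the fingertips stand 11 mm ahead of it and the grasp point (between the pads) lies 8 mm behind it (env.tip_extent is the distance from the TCP to the fingertips, in m); z points along the fingers, y is the direction in which the jaws open and shut (so a half turn about z gives the same grasp; the last joint's range is limited). The gripper opens to 85 mm and grips with 20 to 120 N. Pads are 22 mm wide; open, the fingers measure 114 mm over their backs; the gripper's body (76 mm by 85 mm) begins 54 mm behind the grasp point. The pads swing forward as they close: fully open they stand 13 mm farther back than shut.
Start: joints at [1.107, 0.276, -0.026, 1.268, 0, 1.467], TCP at [0.221, 0.585, 0.242] pointing down, gripper open.
Joint ranges: [-3.12, 3.12], [-0.85, 1.88], [-1.08, 1.24], [-1.95, 2.15], [-1.57, 1.53], [-3.14, 3.14]. Speed limits (rad/s): [2.57, 2.57, 3.14, 3.14, 3.14, 3.14].

### API

Orientations are given as a rotation vector (axis times angle).
In Python, from plant import env gives the robot as it stands.
- The arm moves only by the tool apply_moves, never from a script. Its argument "increments" is a list of rows, each a list of 7 numbers: the finger opening in mm, from 0 to 85.4, then the shift along the tool's x, y, z scaled (see below), then the turn, a rotation vector about the tool's x, y, z scaled (see below). A call has 1 to 20 rows; each row is the pose to reach, as a shift and turn from the pose commanded when the call began, along the tool's axes at that moment, turning the shorter way round; what a row does not reach only later rows make up. The controller multiplies each number of a shift by 150 mm and each number of a turn by pi rad. A row lasts 1/8 s, in which the tool goes at most 62.5 mm and 10.7 degrees, less where a joint would pass 70% of its speed; a pose out of reach is approached as far as the arm can. A call with a number of a shift or a turn outside -1 to 1 is refused whole. A call with a gripper value outside its range is refused whole. The fingers move at their own pace and stop on an object; "grip_force" is the grip in N (left out, the last holds). Time passes only in rows, so rows that repeat a pose let the fingers close. It gives the time, the measured TCP pose, the force and the opening at its end, in the units of the state.
- env.read_state(): the state, without advancing time (a new reading comes with each control period).
- env.grab_frame(name): name is "scene" or "top" or "wrist"; returns (picture, depth): 400x640x3 uint8, blue, green, red; 400x640 float32, m along the optical axis (not along the pixel's ray), 0 where there is no reading.
- env.get_calibration(name): a dict with "fx", "fy", "cx", "cy" (pixels), "R" (3x3) and "t" (3): a world point X has camera coordinates R X + t. Camera axes: x right, y down, z forward; pixel columns grow to the right and rows downward; lengths in m; the calibration is good to about 2 mm. The wrist camera is an equidistant fisheye: a pixel r from the principal point sees the ray r / f radians off the axis. A picture is of the moment at which its call begins: read the wrist's pose just before it. get_calibration takes no time and is no camera call; for the wrist camera it gives the pose at the moment of the call.
- env.sign_off(): hands the job in, once; it reports no verdict.
The state is a dict: "t": time; "joint_pos": joint angles; "dq": joint speeds; "effort": joint torques, N m; "eef_pos": TCP position; "eef_rot": TCP orientation; "force": force on the tool from outside, world axes, zero at the start; "ft_torque": the same for the moment, N m; "width": opening from 0.0 (shut) to 1.0 (fully open).
Only numpy, scipy, OpenCV 4.12 (cv2) and the standard library are available. Lean on these libraries where they do the work, as an engineer would, in place of code of your own. Each camera call takes 0.05 s, during which the arm holds its last target.

## Working session

There is one attempt and no reset: what is moved stays moved. The work goes in short steps, Python scripts to look and compute and a tool call to move; the robot and the scene stay as the last step left them, time stands still between calls to the robot, and variables do not carry over. Pictures are saved under pics/ and viewed, and the job is handed in when it is done.

Besides the shell and the picture viewer there is one more tool, called as name(argument=value, ...), one argument or row to a line, values as JSON. apply_moves: Moves the arm, as the interface text tells. Its arguments: {"type":"object","properties":{"increments":{"type":"array"},"grip_force":{"type":"number"}},"required":["increments"]}

```bash
ls; mkdir -p pics; python3 - <<'E'
from plant import env
import cv2
s=env.read_state();print(s)
for n in("scene","top"):
    p,d=env.grab_frame(n);cv2.imwrite(f"pics/{n}0.png",p)
    c=env.get_calibration(n);print(n,c)
E
```

```text
pics
{'t': 0.0, 'joint_pos': array([ 1.10662309e+00,  2.77136248e-01, -2.78744680e-02,  1.26793482e+00,
       -7.69858406e-06,  1.46741207e+00]), 'dq': array([ 1.77041978e-04, -9.21566317e-04,  7.94190445e-05,  4.92180509e-04,
       -5.39417710e-04, -8.14994177e-04]), 'effort': array([ 1.66957601e-03, -4.45507944e+01,  2.95203298e+01,  1.63341692e-02,
        1.22281108e-04,  4.50871340e-06]), 'eef_pos': array([0.2203089 , 0.58410954, 0.24116062]), 'eef_rot': array([-0.56355031, -3.09002764,  0.00324372]), 'force': array([ 0.32674224,  0.46414621, -0.07923163]), 'ft_torque': array([-0.00055151, -0.01248681, -0.03230858]), 'width': 0.9994525611429602}
scene {'fx': 500.4421225054672, 'fy': 500.4421225054672, 'cx': 318.24040545923725, 'cy': 194.19126335082942, 'R': array([[ 0.70900344,  0.70494195,  0.0192605 ],
       [ 0.50346618, -0.48686485, -0.71378178],
       [-0.49379746,  0.51577075, -0.70010328]]), 't': array([-0.4191014 , -0.19132602,  1.42399142])}
top {'fx': 362.15535357741567, 'fy': 362.15535357741567, 'cx': 316.3480941632416, 'cy': 196.83193225737966, 'R': array([[ 0.02443006, -0.99937753,  0.02545047],
       [-0.99711211, -0.02619004, -0.07128479],
       [ 0.07190696, -0.02363548, -0.99713126]]), 't': array([0.02640423, 0.54337195, 0.898847  ])}
```

View pics/scene0.png

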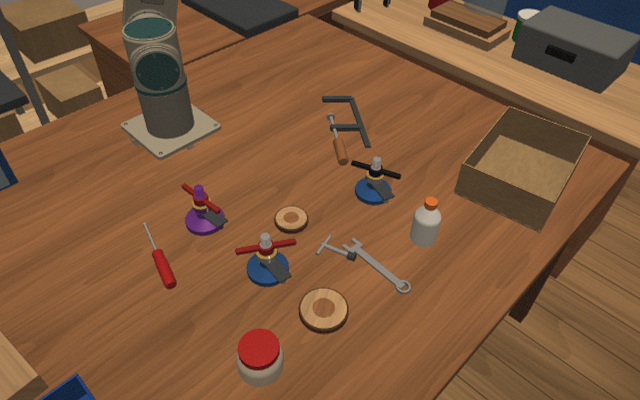

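View pics/top0.png

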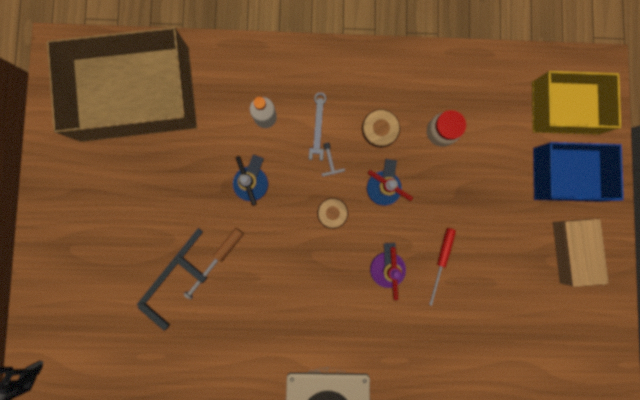

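Candidates seen in the top view are the blue-footed post with red bar (390,185), the purple-footed look-alike with red bar (390,270), and the blue-footed post with black bar (248,182). I choose the blue foot with the red bar at (390,185) and will check it in crops.

```bash
cat > h.py <<'E'
import numpy as np,cv2
from plant import env
def ray(n,u,v,z,c=None):
    c=c or env.get_calibration(n)
    x,y=(u-c['cx'])/c['fx'],(v-c['cy'])/c['fy']
    if n=='wrist':
        r=np.hypot(x,y); d=np.array([x/r*np.sin(r),y/r*np.sin(r),np.cos(r)]) if r>1e-9 else np.array([0,0,1.])
    else: d=np.array([x,y,1.])
    R=c['R'];o=-R.T@c['t'];d=R.T@d
    return o+d*(z-o[2])/d[2]
def proj(n,X,c=None):
    c=c or env.get_calibration(n)
    p=c['R']@np.asarray(X)+c['t']
    if n=='wrist':
        th=np.arctan2(np.hypot(p[0],p[1]),p[2]);q=p[:2]/np.hypot(p[0],p[1])*th
    else:q=p[:2]/p[2]
    return q[0]*c['fx']+c['cx'],q[1]*c['fy']+c['cy']
E
python3 - <<'E'
from h import *
a=cv2.imread('pics/top0.png')[145:225,340:440];b=cv2.imread('pics/scene0.png')[215:305,220:320]
a=cv2.resize(a,None,fx=6,fy=6,interpolation=cv2.INTER_CUBIC);b=cv2.resize(b,None,fx=6,fy=6,interpolation=cv2.INTER_CUBIC)
cv2.imwrite('pics/ta.png',a);cv2.imwrite('pics/sb.png',b)
E
```

```text
(no output)
```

View pics/ta.png

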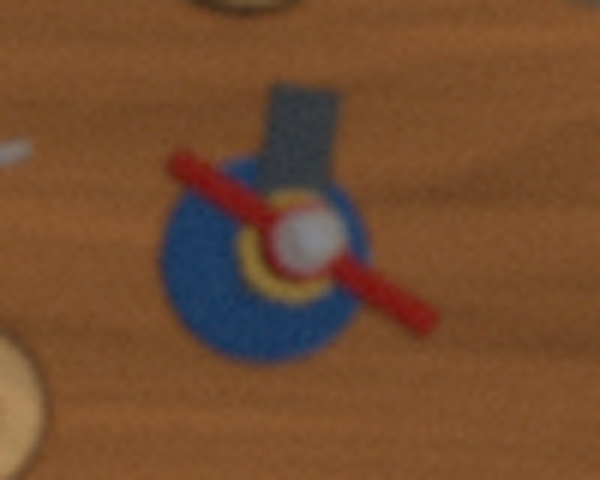

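View pics/sb.png

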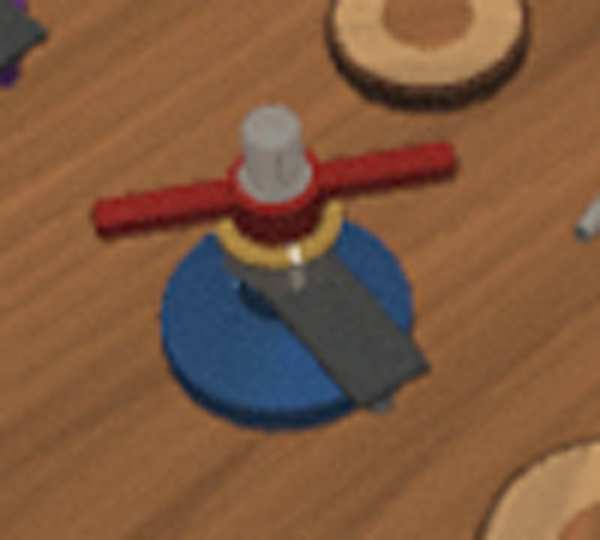

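```bash
python3 - <<'E'
from h import *
T=lambda x,y:(340+x/6-.4,145+y/6-.4)
S=lambda x,y:(220+x/6-.4,215+y/6-.4)
print('posttop',ray('top',*T(312,237),.112)); print('foot',ray('top',*T(266,258),.014))
a=ray('top',*T(176,162),.080);b=ray('top',*T(431,323),.080);print(a,b,(a+b)/2,np.linalg.norm(a-b))
print('S posttop',ray('scene',*S(274,128),.112))
a=ray('scene',*S(98,217),.078);b=ray('scene',*S(454,163),.078);print(a,b,(a+b)/2,np.linalg.norm(a-b))
print('tick',ray('scene',*S(295,251),.065))
for n,p in dict(black=(248,182),purple=(390,270)).items(): print(n,ray('top',*p,.1))
for n,p in dict(tub=(450,124)).items(): print(n,ray('top',*p,.07))
for n,p in dict(sd1=(448,232),sd2=(432,303),sla=(333,213),slb=(381,128),ck1=(345,170),ck2=(328,145),sp=(316,155)).items(): print(n,ray('top',*p,.015))
s=env.read_state()
from scipy.spatial.transform import Rotation as Ro
print(Ro.from_rotvec(s['eef_rot']).as_matrix())
E
```

```text
posttop [ 0.56964939 -0.12962237  0.112     ]
foot [ 0.57118456 -0.13275563  0.014     ]
[ 0.60178216 -0.08240598  0.08      ] [ 0.5402583  -0.18487489  0.08      ] [ 0.57102023 -0.13364044  0.08      ] 0.1195201302959482
S posttop [ 0.57339806 -0.13437122  0.112     ]
[ 0.53856737 -0.18452006  0.078     ] [ 0.60470626 -0.08275372  0.078     ] [ 0.57163682 -0.13363689  0.078     ] 0.12137026690838514
tick [ 0.58733437 -0.14045976  0.065     ]
black [0.56683172 0.20053688 0.1       ]
purple [ 0.37324316 -0.13062045  0.1       ]
tub [ 0.72643611 -0.28193607  0.07      ]
sd1 [ 0.46170178 -0.29806456  0.015     ]
sd2 [ 0.28298999 -0.25716437  0.015     ]
sla [ 0.50276168 -0.0032406   0.015     ]
slb [ 0.72609634 -0.12318453  0.015     ]
ck1 [ 0.61371797 -0.03172022  0.015     ]
ck2 [0.67733776 0.01334673 0.015     ]
sp [0.65041907 0.04359643 0.015     ]
[[-9.35605175e-01  3.53046872e-01 -9.28605844e-04]
 [ 3.53048019e-01  9.35603450e-01 -1.81124207e-03]
 [ 2.29353482e-04 -2.02244991e-03 -9.99997929e-01]]
```

Confirmed: it has a blue foot and a red bar, at about (0.571,-0.1335). The white tick is at scene (269,257), on the arm side. My plan is to straddle the post with open jaws, so both fingers push opposite bar halves with pure wrist rotation.

apply_moves(
  increments=[
    [75,-0.25,-0.23,0,0,0,0],
    [75,-0.5,-0.46,0,0,0,0],
    [75,-0.75,-0.69,0,0,0,0],
    [75,-0.97,-0.91,0,0,0,0],
  ],
)

```text
t: 0.6
eef_pos: [0.3089, 0.4039, 0.2418]
eef_rot: [-0.564, -3.09, 0.001]
force: [0.7, 0.9, -0.3]
width: 0.878
```

apply_moves(
  increments=[
    [75,-0.3,-0.28,0,0,0,0],
    [75,-0.6,-0.56,0,0,0,0],
    [75,-0.97,-0.91,0,0,0,0],
    [75,-0.97,-0.91,0,0,0,0],
  ],
)

```text
t: 1.1
eef_pos: [0.3973, 0.2237, 0.242]
eef_rot: [-0.571, -3.089, 0.001]
force: [-0.3, 0.5, 0.2]
width: 0.878
```

apply_moves(
  increments=[
    [75,-0.3,-0.28,0,0,0,0],
    [75,-0.6,-0.56,0,0,0,0],
    [75,-0.97,-0.91,0,0,0,0],
    [75,-0.97,-0.91,0,0,0,0],
  ],
)

```text
t: 1.6
eef_pos: [0.4857, 0.0454, 0.242]
eef_rot: [0.569, 3.09, 0.0]
force: [-0.9, -0.2, 0.1]
width: 0.881
```

```bash
cat >> h.py <<'E'
from scipy.spatial.transform import Rotation as Ro
def st():
    s=env.read_state();R=Ro.from_rotvec(s['eef_rot']).as_matrix()
    print('t %.2f'%s['t'],'pos',s['eef_pos'].round(4),'yawy %.1f'%np.degrees(np.arctan2(R[1,1],R[0,1])),'tilt',R[:2,2].round(4),'q6 %.3f'%s['joint_pos'][5],'F',s['force'].round(2),'M',s['ft_torque'].round(3),'w %.3f'%s['width'])
    return s,R
E
python3 - <<'E'
from h import *
s,R=st()
print(env.tip_extent, R.T@(np.array([.571,-.1335,.2])-s['eef_pos'])/.15)
E
```

```text
t 1.60 pos [0.4857 0.0454 0.242 ] yawy 69.1 tilt [ 0.0001 -0.    ] q6 0.325 F [-0.87 -0.19  0.09] M [ 0.028  0.005 -0.009] w 0.881
0.011 [-0.95639667 -0.91143876  0.28039174]
```

apply_moves(
  increments=[
    [75,-0.3,-0.28,0,0,0,-0.05],
    [75,-0.6,-0.56,0,0,0,-0.1],
    [75,-0.956,-0.911,0.1,0,0,-0.15],
    [75,-0.956,-0.911,0.2,0,0,-0.172],
    [75,-0.956,-0.911,0.2,0,0,-0.172],
  ],
)

```text
t: 2.22
eef_pos: [0.5694, -0.13, 0.2101]
eef_rot: [0.28, -3.125, -0.004]
force: [-1.0, 0.4, -0.1]
width: 0.878
```

```bash
python3 - <<'E'
from h import *
s,R=st()
c=env.get_calibration('wrist')
p,d=env.grab_frame('wrist');cv2.imwrite('pics/w1.png',p)
print(-c['R'].T@c['t'],c['R'],c['fx'],c['cx'],c['cy'])
p,d=env.grab_frame('scene');cv2.imwrite('pics/s1.png',cv2.resize(p[80:330,150:400],None,fx=2.4,fy=2.4))
E
```

```text
t 2.23 pos [ 0.5694 -0.13    0.2101] yawy 100.2 tilt [-0.0044  0.0023] q6 -0.514 F [-0.97  0.38 -0.14] M [-0.008  0.036 -0.023] w 0.878
[ 0.48757366 -0.14641807  0.34148459] [[-0.17760474  0.98409874  0.00249393]
 [ 0.93323959  0.1676207   0.31775333]
 [ 0.31228261  0.05876193 -0.94817013]] 309.70691628693146 315.3100518415816 198.22956832996587
```

View pics/w1.png

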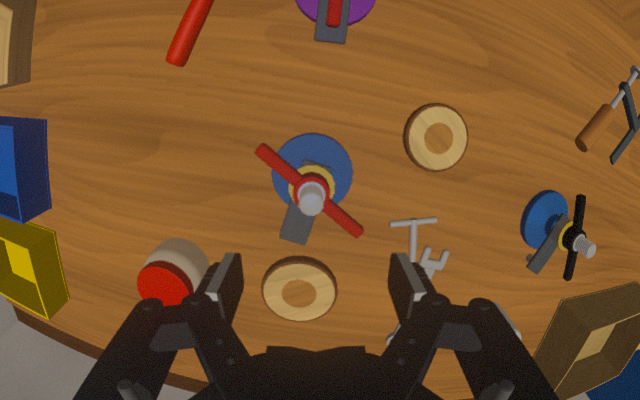

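View pics/s1.png

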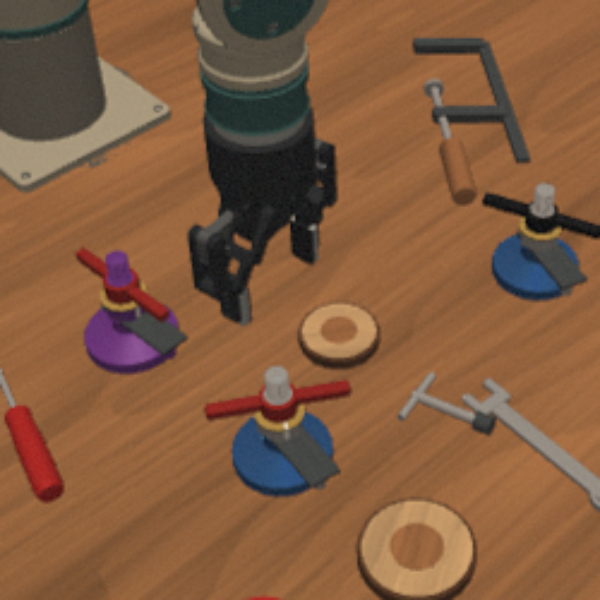

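```bash
python3 - <<'E'
from h import *
p=cv2.imread('pics/w1.png')[125:255,240:380];cv2.imwrite('pics/w1c.png',cv2.resize(p,None,fx=5,fy=4.6153846,interpolation=cv2.INTER_CUBIC) if 0 else cv2.resize(p,(560,520),interpolation=cv2.INTER_CUBIC))
s,R=st()
E
```

```text
t 2.33 pos [ 0.5699 -0.1292  0.2121] yawy 100.3 tilt [-0.0014  0.0012] q6 -0.514 F [ 0.22 -0.16  0.05] M [-0.004 -0.027 -0.072] w 0.880
```

View pics/w1c.png

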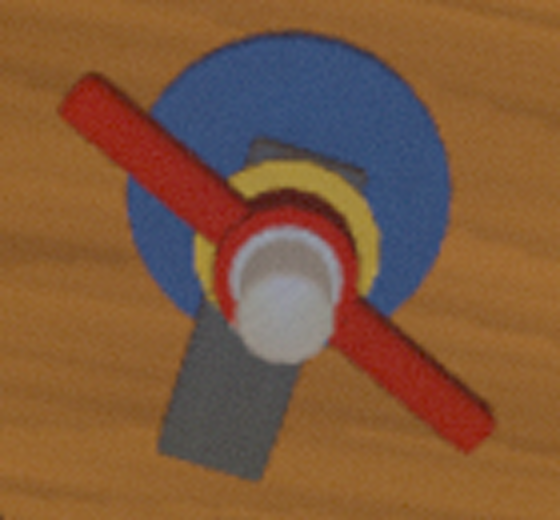

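```bash
python3 - <<'E'
from h import *
W=lambda x,y:(240+x/4-.4,125+y/4-.4)
c=env.get_calibration('wrist')
print(ray('wrist',*W(285,317),.112,c))
a=ray('wrist',*W(78,92),.0843,c);b=ray('wrist',*W(482,436),.0843,c)
print(a,b,(a+b)/2,np.linalg.norm(a-b),np.degrees(np.arctan2(*(b-a)[1::-1])))
print('foot',ray('wrist',*W(288,193),.014,c))
s,R=st()
E
```

```text
[ 0.56990899 -0.1340408   0.112     ]
[ 0.53760137 -0.18500207  0.0843    ] [ 0.60055332 -0.08253925  0.0843    ] [ 0.56907734 -0.13377066  0.0843    ] 0.12025630234043012 58.433924861912026
foot [ 0.56911639 -0.13462967  0.014     ]
t 2.33 pos [ 0.5699 -0.1292  0.2121] yawy 100.3 tilt [-0.0014  0.0012] q6 -0.514 F [ 0.22 -0.16  0.05] M [-0.004 -0.027 -0.072] w 0.880
```

apply_moves(
  increments=[
    [75,0.003,-0.031,0.2,0,0,0],
    [75,0.003,-0.031,0.4,0,0,0],
    [75,0.003,-0.031,0.6,0,0,0],
    [75,0.003,-0.031,0.6,0,0,0],
  ],
)

```text
t: 2.82
eef_pos: [0.5686, -0.1332, 0.1209]
eef_rot: [0.284, -3.124, -0.004]
force: [-0.4, 0.1, 0.9]
width: 0.877
```

```bash
python3 - <<'E'
from h import *
s,R=st()
p,d=env.grab_frame('wrist');cv2.imwrite('pics/w2.png',p)
p,d=env.grab_frame('scene');cv2.imwrite('pics/s2.png',cv2.resize(p[170:320,180:360],None,fx=4,fy=4))
E
```

```text
t 2.83 pos [ 0.5686 -0.1332  0.1209] yawy 100.4 tilt [-0.0046  0.002 ] q6 -0.522 F [-0.4   0.06  0.91] M [ 0.052  0.007 -0.002] w 0.877
```

View pics/w2.png

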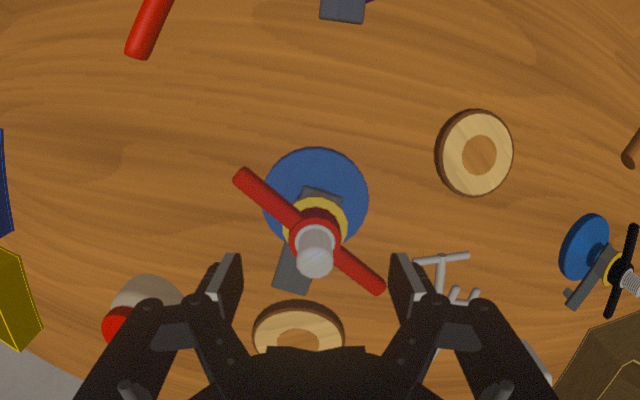

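View pics/s2.png

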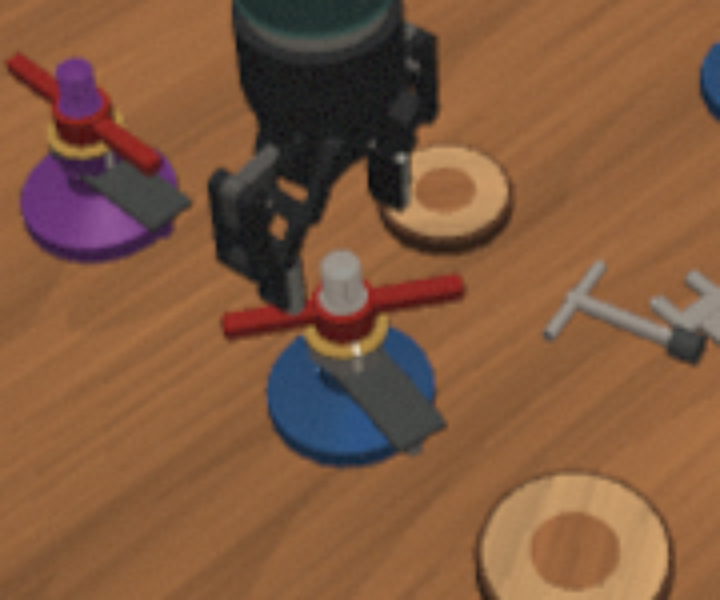

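The fingers straddle the post symmetrically (post at 316, fingers at 220 and 412) and are clear of the bar. Descending.

apply_moves(
  increments=[
    [75,0,0,0.1,0,0,0],
    [75,0,0,0.2,0,0,0],
    [75,0,0,0.29,0,0,0],
    [75,0,0,0.36,0,0,0],
    [75,0,0,0.36,0,0,0],
  ],
)

```text
t: 3.55
eef_pos: [0.5697, -0.1353, 0.0668]
eef_rot: [0.281, -3.126, -0.002]
force: [0.7, -0.0, 0.6]
width: 0.879
```

```bash
python3 - <<'E'
from h import *
s,R=st()
p,d=env.grab_frame('wrist');cv2.imwrite('pics/w3.png',p)
p,d=env.grab_frame('scene');cv2.imwrite('pics/s3.png',cv2.resize(p[170:320,180:360],None,fx=4,fy=4))
st()
E
```

```text
t 3.55 pos [ 0.5697 -0.1353  0.0668] yawy 100.3 tilt [-0.0027  0.001 ] q6 -0.523 F [ 0.67 -0.05  0.56] M [ 0.001 -0.019 -0.014] w 0.879
t 3.65 pos [ 0.5708 -0.1357  0.0682] yawy 100.3 tilt [-0.0001  0.0001] q6 -0.523 F [-0.63  0.9   0.72] M [ 0.018 -0.041  0.019] w 0.876
```

View pics/w3.png

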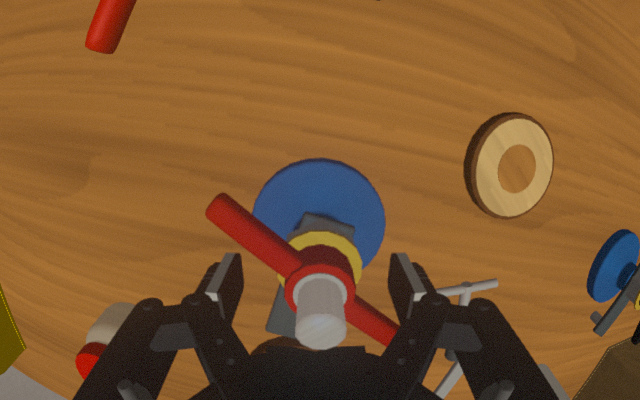

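View pics/s3.png

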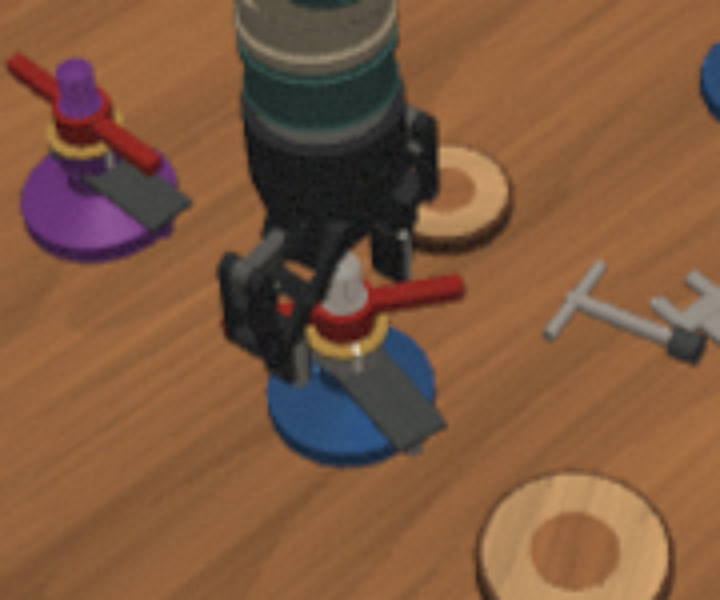

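apply_moves(
  increments=[
    [75,0,0.012,0,0,0,0.05],
    [75,0,0.012,0,0,0,0.1],
    [75,0,0.012,0,0,0,0.15],
    [75,0,0.012,0,0,0,0.2],
    [75,0,0.012,0,0,0,0.25],
    [75,0,0.012,0,0,0,0.3],
  ],
)

```text
t: 4.4
eef_pos: [0.5704, -0.1338, 0.0689]
eef_rot: [1.177, 2.913, 0.0]
force: [-0.9, 0.1, 0.0]
width: 0.878
```

```bash
python3 - <<'E'
from h import *
s,R=st()
p,d=env.grab_frame('wrist');cv2.imwrite('pics/w4.png',p)
st()
E
```

```text
t 4.40 pos [ 0.5704 -0.1338  0.0689] yawy 46.0 tilt [0.0001 0.0001] q6 0.427 F [-0.92  0.06  0.  ] M [0.143 0.234 0.055] w 0.878
t 4.45 pos [ 0.5706 -0.1338  0.0689] yawy 45.8 tilt [ 0.0004 -0.    ] q6 0.431 F [ 0.25  0.13 -0.65] M [-0.001  0.034  0.018] w 0.876
```

View pics/w4.png

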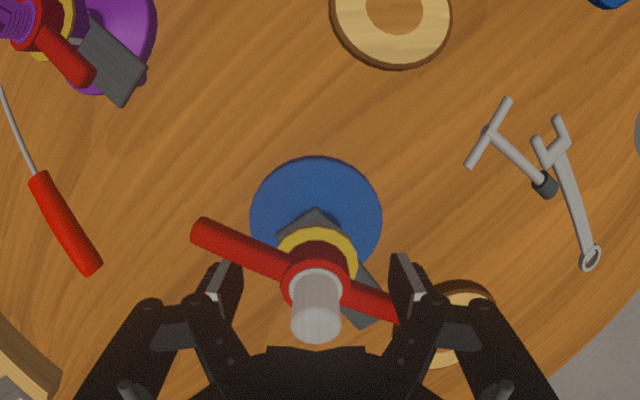

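Contact is made: both fingers push opposite halves and the bar lags the jaw line by about 25°. Continuing.

apply_moves(
  increments=[
    [75,0,0,0,0,0,0.055],
    [75,0,0,0,0,0,0.11],
    [75,0,0,0,0,0,0.165],
    [75,0,0,0,0,0,0.22],
    [75,0,0,0,0,0,0.275],
    [75,0,0,0,0,0,0.33],
    [75,0,0,0,0,0,0.385],
    [75,0,0,0,0,0,0.44],
    [75,0,0,0,0,0,0.495],
    [75,0,0,0,0,0,0.55],
    [75,0,0,0,0,0,0.605],
    [75,0,0,0,0,0,0.66],
    [75,0,0,0,0,0,0.715],
    [75,0,0,0,0,0,0.73],
    [75,0,0,0,0,0,0.73],
  ],
)

```text
t: 6.32
eef_pos: [0.5706, -0.134, 0.0687]
eef_rot: [3.138, 0.137, 0.001]
force: [0.7, -0.2, -0.0]
width: 0.879
```

```bash
python3 - <<'E'
from h import *
s,R=st()
p,d=env.grab_frame('wrist');cv2.imwrite('pics/w5.png',p)
st()
E
```

```text
t 6.33 pos [ 0.5706 -0.134   0.0687] yawy -85.0 tilt [ 0.0004 -0.0004] q6 2.713 F [ 0.72 -0.24 -0.01] M [-0.006  0.145  0.032] w 0.879
t 6.38 pos [ 0.5706 -0.134   0.0687] yawy -85.0 tilt [ 0.0004 -0.0003] q6 2.713 F [-0.47 -0.68 -0.52] M [-0.043  0.108  0.021] w 0.879
```

View pics/w5.png

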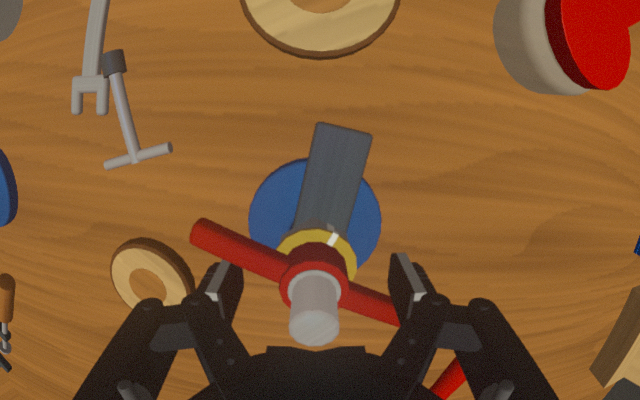

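Nut has turned about 169°. The tick is visible at (333,238), still by the arm. Lifting and re-indexing by 190°.

apply_moves(
  increments=[
    [75,0,0,-0.13,0,0,-0.01],
    [75,0,0,-0.26,0,0,-0.01],
    [75,0,0,-0.26,0,0,-0.01],
    [75,0,0,-0.26,0,0,-0.06],
    [75,0,0,-0.26,0,0,-0.12],
    [75,0,0,-0.26,0,0,-0.18],
    [75,0,0,-0.26,0,0,-0.24],
    [75,0,0,-0.26,0,0,-0.3],
    [75,0,0,-0.26,0,0,-0.36],
    [75,0,0,-0.26,0,0,-0.42],
    [75,0,0,-0.26,0,0,-0.48],
    [75,0,0,-0.26,0,0,-0.5],
    [75,0,0,-0.26,0,0,-0.5],
  ],
)

```text
t: 8.0
eef_pos: [0.5701, -0.1337, 0.1065]
eef_rot: [-2.124, -2.313, 0.0]
force: [0.1, 0.7, -0.2]
width: 0.874
```

apply_moves(
  increments=[
    [75,0,0,0,0,0,-0.055],
    [75,0,0,0,0,0,-0.11],
    [75,0,0,0,0,0,-0.165],
    [75,0,0,0,0,0,-0.22],
    [75,0,0,0,0,0,-0.275],
    [75,0,0,0,0,0,-0.33],
    [75,0,0,0,0,0,-0.385],
    [75,0,0,0,0,0,-0.44],
    [75,0,0,0,0,0,-0.495],
    [75,0,0,0,0,0,-0.55],
    [75,0,0,0,0,0,-0.58],
    [75,0,0,0,0,0,-0.58],
  ],
)

```text
t: 9.5
eef_pos: [0.5703, -0.1337, 0.1069]
eef_rot: [0.523, -3.097, -0.0]
force: [0.7, 0.8, 0.6]
width: 0.877
```

```bash
python3 - <<'E'
from h import *
s,R=st()
p,d=env.grab_frame('wrist');cv2.imwrite('pics/w6.png',p)
st()
E
```

```text
t 9.50 pos [ 0.5703 -0.1337  0.1069] yawy 109.2 tilt [-0.0005  0.0002] q6 -0.676 F [0.67 0.81 0.58] M [-0.033 -0.023 -0.018] w 0.877
t 9.55 pos [ 0.5703 -0.1338  0.107 ] yawy 109.2 tilt [-0.0003  0.0001] q6 -0.675 F [-0.1   0.14 -0.76] M [0.034 0.026 0.057] w 0.879
```

View pics/w6.png

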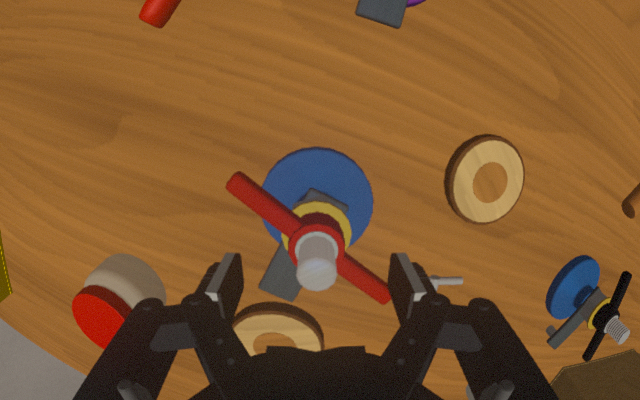

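apply_moves(
  increments=[
    [75,0,0,0.13,0,0,0],
    [75,0,0,0.255,0,0,0],
    [75,0,0,0.255,0,0,0],
    [75,0,0,0.255,0,0,0.055],
    [75,0,0,0.255,0,0,0.11],
    [75,0,0,0.255,0,0,0.165],
    [75,0,0,0.255,0,0,0.22],
    [75,0,0,0.255,0,0,0.275],
    [75,0,0,0.255,0,0,0.32],
    [75,0,0,0.255,0,0,0.32],
  ],
)

```text
t: 10.8
eef_pos: [0.5706, -0.1339, 0.0694]
eef_rot: [1.029, 2.968, -0.0]
force: [-0.2, -0.1, -0.9]
width: 0.878
```

```bash
python3 - <<'E'
from h import *
s,R=st()
p,d=env.grab_frame('wrist');cv2.imwrite('pics/w7.png',p)
st()
E
```

```text
t 10.80 pos [ 0.5706 -0.1339  0.0694] yawy 51.8 tilt [ 0.0003 -0.0001] q6 0.327 F [-0.18 -0.14 -0.86] M [ 0.024 -0.025  0.009] w 0.878
t 10.85 pos [ 0.5707 -0.1339  0.0694] yawy 51.8 tilt [ 0.0005 -0.0002] q6 0.326 F [-0.43  0.05  0.13] M [ 0.051  0.065 -0.013] w 0.877
```

View pics/w7.png

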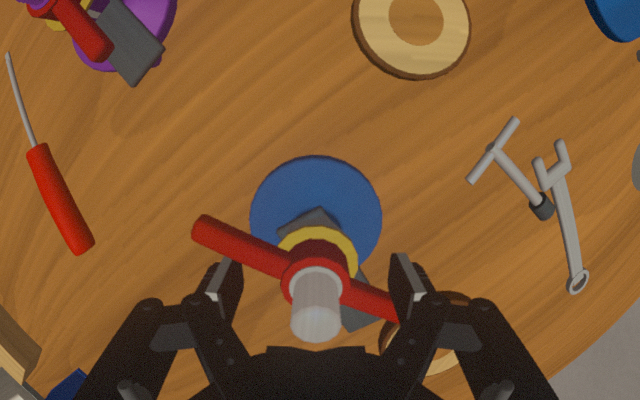

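Bar total is about 212°. Now feeling for the washer in 13° steps.

apply_moves(
  increments=[
    [75,0,0,0,0,0,0.03],
    [75,0,0,0,0,0,0.06],
    [75,0,0,0,0,0,0.07],
  ],
)

```text
t: 11.22
eef_pos: [0.5705, -0.1337, 0.0692]
eef_rot: [-1.349, -2.837, -0.0]
force: [-1.1, 0.9, -0.8]
width: 0.877
```

```bash
python3 -c "
from h import *
s,R=st();print(s['effort'].round(2))"
```

```text
t 11.22 pos [ 0.5705 -0.1337  0.0692] yawy 39.1 tilt [0.     0.0003] q6 0.547 F [-1.08  0.9  -0.8 ] M [0.141 0.075 0.002] w 0.877
[-3.000e-01 -4.353e+01  2.503e+01 -2.700e-01 -1.100e-01 -4.000e-02]
```

apply_moves(
  increments=[
    [75,0,0,0,0,0,0.03],
    [75,0,0,0,0,0,0.06],
    [75,0,0,0,0,0,0.07],
  ],
)

```text
t: 11.6
eef_pos: [0.5705, -0.1337, 0.0692]
eef_rot: [-1.652, -2.672, -0.0]
force: [-0.9, 0.2, -0.3]
width: 0.876
```

```bash
python3 -c "
from h import *
s,R=st();print(s['effort'].round(2))"
```

```text
t 11.60 pos [ 0.5705 -0.1337  0.0692] yawy 26.5 tilt [0.     0.0002] q6 0.767 F [-0.91  0.23 -0.26] M [0.122 0.089 0.011] w 0.876
[-3.500e-01 -4.355e+01  2.504e+01 -2.800e-01 -1.300e-01 -4.000e-02]
```

apply_moves(
  increments=[
    [75,0,0,0,0,0,0.03],
    [75,0,0,0,0,0,0.06],
    [75,0,0,0,0,0,0.07],
  ],
)

```text
t: 11.98
eef_pos: [0.5705, -0.1337, 0.0691]
eef_rot: [1.936, 2.474, 0.0]
force: [-1.0, 1.0, 0.3]
width: 0.879
```

```bash
python3 -c "
from h import *
s,R=st();print(s['effort'].round(2))"
```

```text
t 11.97 pos [ 0.5705 -0.1337  0.0691] yawy 13.9 tilt [0.0001 0.0001] q6 0.987 F [-0.99  1.03  0.28] M [ 0.149  0.052 -0.   ] w 0.879
[-4.300e-01 -4.361e+01  2.504e+01 -2.500e-01 -1.600e-01 -4.000e-02]
```

apply_moves(
  increments=[
    [75,0,0,0,0,0,0.03],
    [75,0,0,0,0,0,0.06],
  ],
)

```text
t: 12.22
eef_pos: [0.5705, -0.1337, 0.0691]
eef_rot: [-2.162, -2.279, -0.0]
force: [0.2, 1.4, -0.6]
width: 0.873
```

```bash
python3 -c "
from h import *
s,R=st();print(s['effort'].round(2))"
```

```text
t 12.22 pos [ 0.5705 -0.1337  0.0691] yawy 3.0 tilt [0.0001 0.0003] q6 1.178 F [ 0.17  1.36 -0.63] M [0.152 0.083 0.016] w 0.873
[ -0.51 -43.67  25.01  -0.22  -0.21  -0.47]
```

Joint 6 effort jumped from 0.04 to 0.47, so it's on the washer. Checking the tick.

```bash
python3 - <<'E'
from h import *
p,d=env.grab_frame('wrist');cv2.imwrite('pics/w8.png',p)
q,d=env.grab_frame('scene');cv2.imwrite('pics/s8.png',cv2.resize(q[215:305,220:320],None,fx=6,fy=6,interpolation=cv2.INTER_CUBIC))
s,R=st();print(s['effort'].round(2))
E
```

```text
t 12.32 pos [ 0.5707 -0.134   0.0692] yawy 3.2 tilt [ 0.0004 -0.0004] q6 1.175 F [-0.24  0.17  0.74] M [ 0.002  0.027 -0.033] w 0.877
[ 3.000e-02 -4.360e+01  2.462e+01  1.000e-02  2.000e-02  2.700e-01]
```

View pics/w8.png

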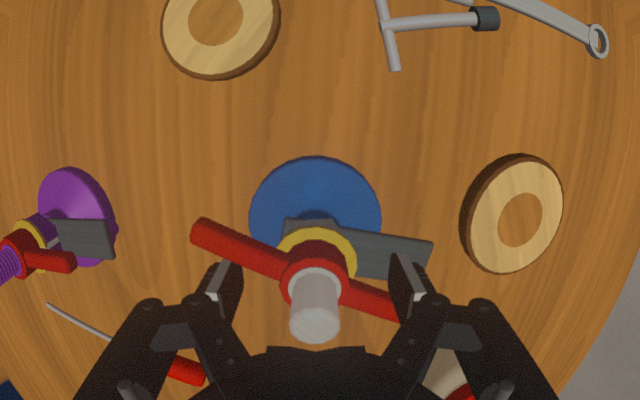

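View pics/s8.png

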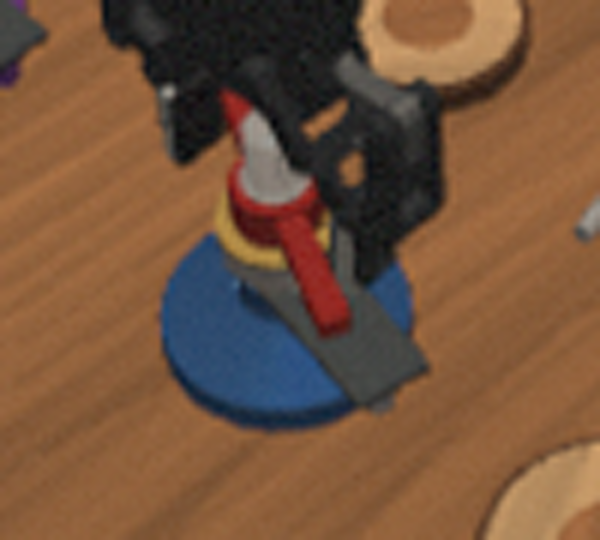

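Actually, that call ended mid-motion without a settling row, and the effort and moment relaxed to about zero afterwards. So that was deceleration rather than contact. The tick is hidden under the bar. Continuing with a settling row each time.

apply_moves(
  increments=[
    [75,0,0,0,0,0,0.03],
    [75,0,0,0,0,0,0.05],
    [75,0,0,0,0,0,0.06],
  ],
)

```text
t: 12.7
eef_pos: [0.5707, -0.1338, 0.0691]
eef_rot: [2.363, 2.069, 0.0]
force: [0.1, 0.8, -1.1]
width: 0.881
```

```bash
python3 -c "
from h import *
s,R=st();print(s['effort'].round(2))"
```

```text
t 12.70 pos [ 0.5707 -0.1338  0.0691] yawy -7.6 tilt [ 0.0004 -0.0001] q6 1.363 F [ 0.06  0.79 -1.12] M [0.134 0.03  0.46 ] w 0.881
[ -0.75 -43.62  24.77  -0.08  -0.13   0.32]
```

apply_moves(
  increments=[
    [75,0,0,0,0,0,0.03],
    [75,0,0,0,0,0,0.05],
    [75,0,0,0,0,0,0.06],
  ],
)

```text
t: 13.08
eef_pos: [0.5706, -0.1339, 0.0691]
eef_rot: [2.548, 1.836, -0.0]
force: [1.1, -0.4, 0.2]
width: 0.877
```

```bash
python3 -c "
from h import *
s,R=st();print(s['effort'].round(2))"
```

```text
t 13.07 pos [ 0.5706 -0.1339  0.0691] yawy -18.4 tilt [ 0.0002 -0.0003] q6 1.552 F [ 1.07 -0.42  0.18] M [0.047 0.074 0.511] w 0.877
[-6.400e-01 -4.357e+01  2.473e+01 -8.000e-02 -3.000e-02  4.400e-01]
```

Ft moment Mz is now 0.46, then 0.51 N·m. The washer was met between yaw 3° and −7.6°, so it has turned 11–21°. Backing off, lifting, and looking.

apply_moves(
  increments=[
    [75,0,0,0,0,0,-0.02],
    [75,0,0,0,0,0,-0.05],
    [75,0,0,-0.2,0,0,-0.05],
    [75,0,0,-0.5,0,0,-0.05],
    [75,0,0,-0.85,0,0,-0.05],
    [75,0,0,-0.85,0,0,-0.05],
  ],
)

```text
t: 13.82
eef_pos: [0.5743, -0.1354, 0.2024]
eef_rot: [2.391, 2.023, 0.009]
force: [0.6, -0.3, -0.2]
width: 0.88
```

```bash
python3 - <<'E'
from h import *
s,R=st();print(s['effort'].round(2))
c=env.get_calibration('wrist')
p,d=env.grab_frame('wrist');cv2.imwrite('pics/w9.png',cv2.resize(p[120:280,220:420],(800,640)[:2] if 0 else (750,600),interpolation=cv2.INTER_CUBIC))
q,d=env.grab_frame('scene');cv2.imwrite('pics/s9.png',cv2.resize(q[215:305,220:320],None,fx=6,fy=6,interpolation=cv2.INTER_CUBIC))
E
```

```text
t 13.82 pos [ 0.5743 -0.1354  0.2024] yawy -9.5 tilt [ 0.0107 -0.0041] q6 1.396 F [ 0.63 -0.27 -0.17] M [-0.045  0.004 -0.037] w 0.880
[  0.12 -41.92  28.67   0.34   0.    -0.  ]
```

View pics/w9.png

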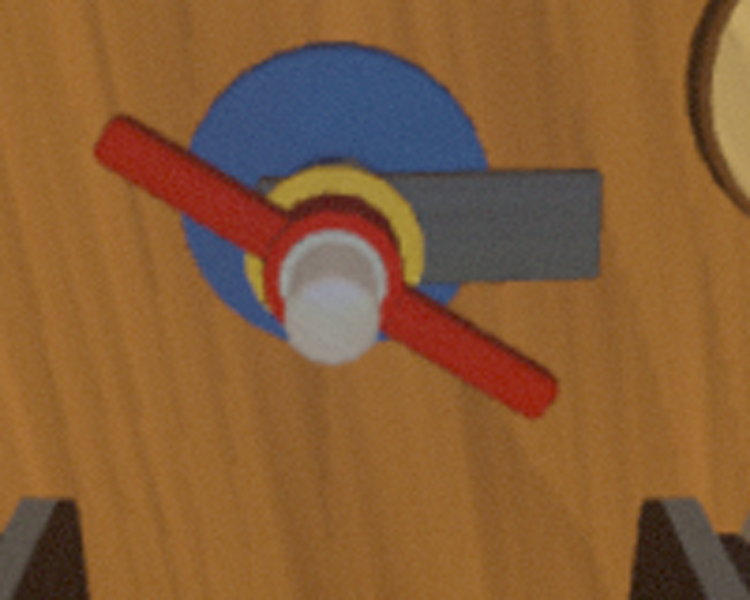

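View pics/s9.png

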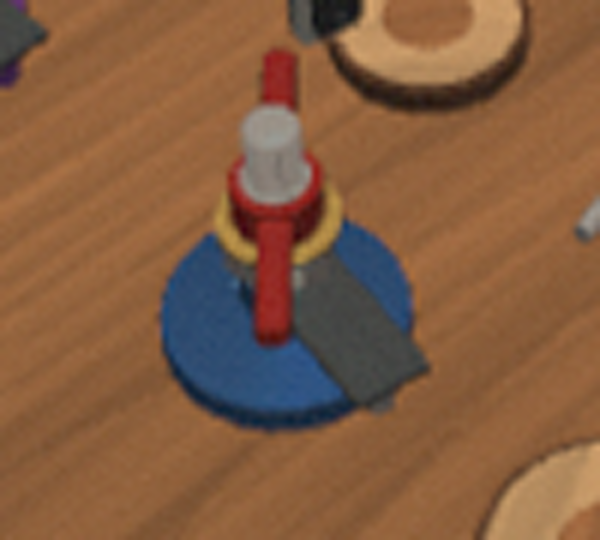

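```bash
python3 - <<'E'
from h import *
for az in range(-20,-52,-3):
    X=[.5705+.021*np.cos(np.radians(az)),-.1338+.021*np.sin(np.radians(az)),.065]
    u,v=proj('scene',X); print(az,round((u-220+.4)*6),round((v-215+.4)*6))
W=lambda x,y:(220+x/3.75-.4,120+y/3.75-.4)
c=env.get_calibration('wrist')
a=ray('wrist',*W(110,133),.083,c);b=ray('wrist',*W(543,398),.083,c)
print(a,b,(a+b)/2,np.linalg.norm(a-b),np.degrees(np.arctan2(*(b-a)[1::-1])))
st(); print(-c['R'].T@c['t'], c['R'][2])
E
```

```text
-20 299 257
-23 296 258
-26 293 259
-29 290 259
-32 287 260
-35 284 260
-38 280 261
-41 277 261
-44 274 261
-47 271 261
-50 267 261
[ 0.52299787 -0.09058961  0.083     ] [ 0.60830148 -0.16839756  0.083     ] [ 0.56564968 -0.12949358  0.083     ] 0.11545901442150892 -42.3688712954489
t 13.93 pos [ 0.5709 -0.1342  0.1973] yawy -9.5 tilt [ 0.0017 -0.0008] q6 1.396 F [-0.08  0.24 -0.49] M [-0.021 -0.013 -0.02 ] w 0.881
[ 0.583623   -0.05367045  0.32829235] [-0.05167958 -0.31866105 -0.94645885]
```

The hex line is at (297,280), unmoved, but the tick is hidden under the bar. Taking an oblique look from the side, perpendicular to the bar.

apply_moves(
  increments=[
    [75,0,0,0,0,0,0.055],
    [75,0,0,0,0,0,0.11],
    [75,0,0,0,0,0,0.165],
    [75,0,0,0,0,0,0.18],
    [75,0,0,0,0,0,0.18],
  ],
)

```text
t: 14.55
eef_pos: [0.5691, -0.1335, 0.1944]
eef_rot: [-2.866, -1.28, 0.005]
force: [-0.2, 0.2, -0.0]
width: 0.875
```

apply_moves(
  increments=[
    [75,0.15,0,0,0,0,0],
    [75,0.33,0,0.1,0,-0.05,0],
    [75,0.33,0,0.25,0,-0.1,0],
    [75,0.33,0,0.42,0,-0.139,0],
    [75,0.33,0,0.51,0,-0.139,0],
    [75,0.33,0,0.51,0,-0.139,0],
  ],
)

```text
t: 15.3
eef_pos: [0.6027, -0.0965, 0.1187]
eef_rot: [2.654, 1.186, -0.591]
force: [-0.7, 0.5, 0.5]
width: 0.875
```

```bash
python3 - <<'E'
from h import *
st()
c=env.get_calibration('wrist')
p,d=env.grab_frame('wrist');cv2.imwrite('pics/w10.png',p)
u,v=proj('wrist',[.5705,-.1338,.065],c);print(u,v)
u0,v0=int(u)-50,int(v)-50
cv2.imwrite('pics/w10c.png',cv2.resize(p[v0:v0+100,u0:u0+100],(600,600),interpolation=cv2.INTER_CUBIC))
for az in(-23.5,-34.5,-38.5,-42,-46.5):
    X=[.5705+.021*np.cos(np.radians(az)),-.1338+.021*np.sin(np.radians(az)),.065]
    a,b=proj('wrist',X,c);print(az,round((a-u0)*6),round((b-v0)*6))
E
```

```text
t 15.30 pos [ 0.6027 -0.0965  0.1187] yawy -41.9 tilt [-0.2843 -0.3137] q6 2.242 F [-0.7   0.51  0.54] M [ 0.313 -0.277 -0.008] w 0.875
316.286055717376 244.7571747499556
-23.5 470 270
-34.5 475 290
-38.5 476 298
-42 475 304
-46.5 474 312
```

View pics/w10c.png

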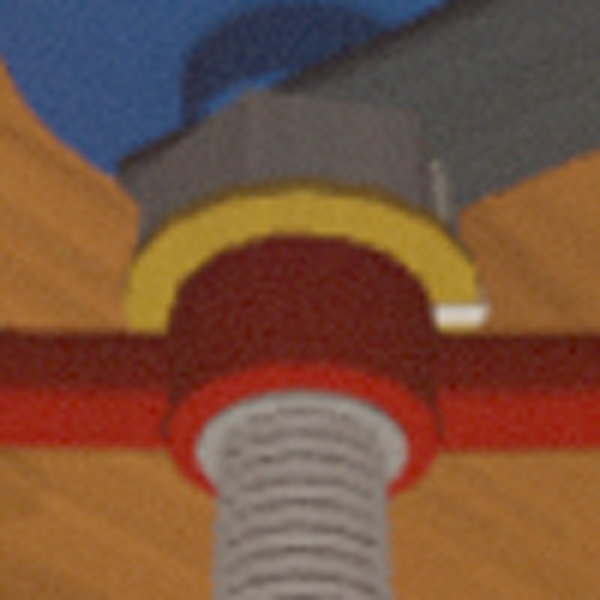

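```bash
python3 - <<'E'
from h import *
c=env.get_calibration('wrist')
u,v=proj('wrist',[.5705,-.1338,.065],c);u0,v0=int(u)-50,int(v)-50
def P(az,r,z):
    a,b=proj('wrist',[.5705+r*np.cos(np.radians(az)),-.1338+r*np.sin(np.radians(az)),z],c);return round((a-u0+.4)*6),round((b-v0+.4)*6)
print('near edge top/bot',P(48,.022,.065),P(48,.022,.062),'post rim',[P(a,.01,.083) for a in(-42,138)],'arm end',P(-6,.07,.046))
for az in range(-20,-60,-4):print(az,P(az,.021,.065),P(az,.0175,.065))
E
```

```text
near edge top/bot (303, 183) (303, 163) post rim [(389, 425), (216, 425)] arm end (794, -54)
-20 (467, 262) (439, 269)
-24 (470, 269) (442, 275)
-28 (473, 276) (444, 281)
-32 (475, 284) (446, 287)
-36 (476, 291) (447, 293)
-40 (476, 299) (447, 299)
-44 (475, 306) (446, 306)
-48 (473, 313) (445, 312)
-52 (471, 320) (443, 318)
-56 (467, 328) (440, 324)
```

```bash
python3 - <<'E'
from h import *
c=env.get_calibration('wrist')
u,v=proj('wrist',[.5705,-.1338,.065],c);u0,v0=int(u)-50,int(v)-50
def Q(x,y,z):
    a,b=proj('wrist',[x,y,z],c);return round((a-u0+.4)*6),round((b-v0+.4)*6)
def P(az,r,z):
    return Q(.5705+r*np.cos(np.radians(az)),-.1338+r*np.sin(np.radians(az)),z)
print('hub low',P(48,.0165,.065),'hub top',P(48,.0165,.085),'far', P(228,.0165,.085))
d=np.array([np.cos(np.radians(-43)),np.sin(np.radians(-43))]);n=np.array([-d[1],d[0]])
for z in(.071,.083):
  for o in(.006,-.006):
    for r in(.045,-.045):print('bar',z,o,r,Q(*(np.array([.5705,-.1338])+d*r+n*o),z))
p=cv2.imread('pics/w10.png')[v0:v0+100,u0:u0+100]
for x in(74,76,78): print(x,[tuple(int(k) for k in q) for q in p[44:58,x]])
print([tuple(int(k) for k in q) for q in p[26:42,51]])
E
```

```text
hub low (303, 215) hub top (302, 355) far (302, 514)
bar 0.071 0.006 0.045 (682, 312)
bar 0.071 0.006 -0.045 (-78, 304)
bar 0.071 -0.006 0.045 (666, 372)
bar 0.071 -0.006 -0.045 (-65, 363)
bar 0.083 0.006 0.045 (696, 395)
bar 0.083 0.006 -0.045 (-91, 386)
bar 0.083 -0.006 0.045 (678, 452)
bar 0.083 -0.006 -0.045 (-77, 444)
74 [(46, 137, 172), (50, 137, 172), (43, 136, 171), (36, 131, 168), (49, 136, 171), (31, 134, 171), (52, 135, 170), (85, 140, 167), (159, 174, 186), (179, 193, 202), (156, 181, 196), (80, 135, 163), (35, 67, 110), (23, 32, 86)]
76 [(49, 137, 173), (39, 134, 169), (47, 135, 172), (51, 138, 173), (48, 139, 173), (46, 135, 171), (50, 137, 171), (87, 141, 166), (166, 180, 190), (183, 198, 205), (158, 184, 198), (92, 144, 173), (36, 85, 125), (26, 39, 94)]
78 [(46, 119, 153), (43, 136, 170), (50, 139, 174), (52, 140, 175), (54, 141, 177), (46, 140, 174), (45, 135, 169), (86, 141, 167), (164, 180, 190), (182, 195, 205), (156, 184, 199), (88, 144, 170), (37, 84, 126), (22, 32, 91)]
[(84, 87, 98), (80, 84, 93), (86, 90, 98), (79, 83, 92), (62, 80, 101), (33, 75, 102), (40, 101, 129), (56, 130, 158), (50, 137, 170), (52, 139, 173), (47, 138, 171), (54, 137, 172), (49, 133, 169), (38, 108, 149), (37, 61, 111), (22, 30, 94)]
```

Predictions mismatch slightly because the arm was still settling. Retaking now that it is still.

```bash
python3 - <<'E'
from h import *
st()
env.grab_frame('top')
c=env.get_calibration('wrist')
p,d=env.grab_frame('wrist');st();cv2.imwrite('pics/w11.png',p)
u,v=proj('wrist',[.5705,-.1338,.065],c);print(u,v)
u0,v0=int(u)-50,int(v)-50
cv2.imwrite('pics/w11c.png',cv2.resize(p[v0:v0+100,u0:u0+100],(600,600),interpolation=cv2.INTER_CUBIC))
def Q(x,y,z):
    a,b=proj('wrist',[x,y,z],c);return round((a-u0+.4)*6),round((b-v0+.4)*6)
def P(az,r,z):
    return Q(.5705+r*np.cos(np.radians(az)),-.1338+r*np.sin(np.radians(az)),z)
print('near edge top/bot',P(48,.022,.065),P(48,.022,.062),'hub low',P(48,.0165,.065),'hub top',P(48,.0165,.085))
for az in range(-20,-60,-4):print(az,P(az,.021,.065),P(az,.0175,.065))
E
```

```text
t 15.35 pos [ 0.6033 -0.0971  0.1202] yawy -41.9 tilt [-0.2823 -0.314 ] q6 2.242 F [ 0.29 -0.1   0.99] M [ 0.313 -0.282  0.011] w 0.879
t 15.45 pos [ 0.604  -0.0977  0.1218] yawy -42.0 tilt [-0.28   -0.3144] q6 2.242 F [ 0.14 -0.03  0.1 ] M [ 0.31  -0.253  0.001] w 0.875
314.1075223779756 242.07039192512488
near edge top/bot (303, 182) (303, 163) hub low (303, 214) hub top (303, 354)
-20 (467, 261) (439, 268)
-24 (470, 269) (442, 274)
-28 (473, 276) (444, 281)
-32 (475, 283) (446, 287)
-36 (476, 291) (447, 293)
-40 (476, 298) (447, 299)
-44 (475, 306) (446, 305)
-48 (473, 313) (445, 311)
-52 (471, 320) (443, 317)
-56 (467, 327) (441, 323)
```

View pics/w11c.png

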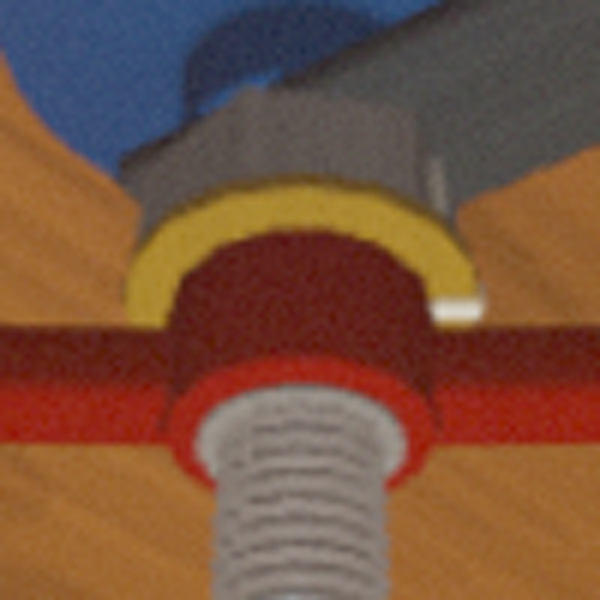

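```bash
python3 - <<'E'
from h import *
s,R=st()
c=env.get_calibration('wrist');print(c['fx'],c['fy'],-c['R'].T@c['t'])
for az in (10,):
    Rn=Ro.from_euler('z',az-48,degrees=True).as_matrix()@R
    tgt=np.array([.5705+.05*np.cos(np.radians(az)),-.1338+.05*np.sin(np.radians(az)),.122])
    print(az,(R.T@(tgt-s['eef_pos'])/.15).round(3),(Ro.from_matrix(R.T@Rn).as_rotvec()/np.pi).round(4),s['joint_pos'].round(2))
E
```

```text
t 15.45 pos [ 0.604  -0.0977  0.1218] yawy -42.0 tilt [-0.28   -0.3144] q6 2.242 F [ 0.14 -0.03  0.1 ] M [ 0.31  -0.253  0.001] w 0.875
309.70691628693146 309.70691628693146 [ 0.6903682  -0.00186794  0.20574485]
10 [-0.06   0.2    0.027] [ 0.0889 -0.0005  0.1915] [-0.11  0.52  0.    1.32 -0.35  2.24]
```

apply_moves(
  increments=[
    [75,-0.01,0.05,0.01,0.022,0,0.048],
    [75,-0.03,0.1,0.015,0.045,0,0.096],
    [75,-0.045,0.15,0.02,0.067,0,0.144],
    [75,-0.06,0.2,0.027,0.089,0,0.191],
    [75,-0.06,0.2,0.027,0.089,0,0.191],
    [75,-0.06,0.2,0.027,0.089,0,0.191],
  ],
)

```text
t: 16.2
eef_pos: [0.6192, -0.1246, 0.1213]
eef_rot: [3.018, 0.27, -0.667]
force: [-0.7, 0.7, -0.3]
width: 0.879
```

```bash
python3 - <<'E'
from h import *
s,_=st();print(s['joint_pos'].round(2))
c=env.get_calibration('wrist')
p,d=env.grab_frame('wrist');cv2.imwrite('pics/w12.png',p)
u,v=proj('wrist',[.5705,-.1338,.065],c);print(u,v)
u0,v0=int(u)-50,int(v)-50
cv2.imwrite('pics/w12c.png',cv2.resize(p[v0:v0+100,u0:u0+100],(600,600),interpolation=cv2.INTER_CUBIC))
def Q(x,y,z):
    a,b=proj('wrist',[x,y,z],c);return round((a-u0+.4)*6),round((b-v0+.4)*6)
def P(az,r,z):
    return Q(.5705+r*np.cos(np.radians(az)),-.1338+r*np.sin(np.radians(az)),z)
print('near edge top/bot',P(10,.022,.065),P(10,.022,.062),'hub low',P(10,.0165,.065),'hub top',P(10,.0165,.085))
for az in range(-20,-60,-4):print(az,P(az,.021,.065),P(az,.0175,.065))
print('hexmark -24',P(-24,.018/np.cos(0),.048),P(-24,.018,.06))
E
```

```text
t 16.20 pos [ 0.6192 -0.1246  0.1213] yawy -79.8 tilt [-0.4145 -0.0754] q6 2.770 F [-0.66  0.68 -0.25] M [ 0.046 -0.415 -0.019] w 0.879
[-0.23  0.65  0.2   1.53 -0.17  2.77]
314.1154189065435 242.87853568750347
near edge top/bot (303, 188) (303, 168) hub low (303, 220) hub top (303, 359)
-20 (395, 210) (379, 227)
-24 (405, 215) (387, 231)
-28 (415, 219) (396, 235)
-32 (425, 225) (403, 239)
-36 (433, 230) (411, 244)
-40 (441, 236) (417, 249)
-44 (448, 243) (423, 254)
-48 (454, 249) (429, 259)
-52 (460, 256) (433, 265)
-56 (465, 263) (437, 271)
hexmark -24 (386, 123) (389, 196)
```

View pics/w12c.png

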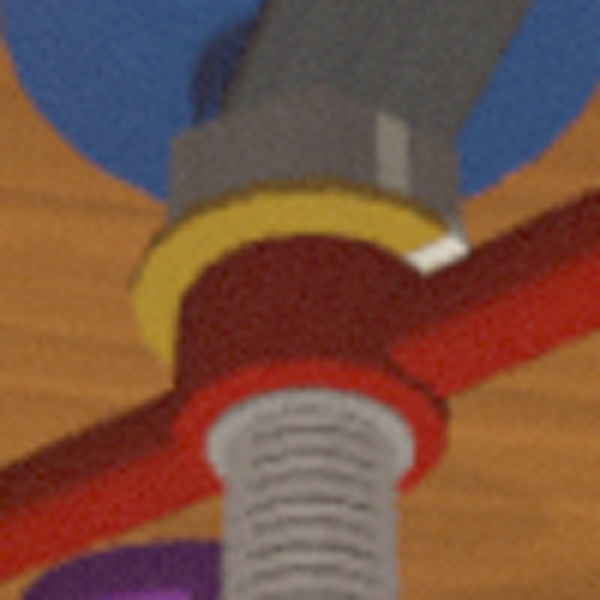

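The tick now shows clear of the bar at (439,256), azimuth about −41°, against about −23.5° at the start. The washer has turned about 17°, which agrees with the torque (0.35+0.625θ gives about 17°). The hex line at (394,150) is still at about −24°. Retreating and doing a final check.

apply_moves(
  increments=[
    [75,0,0,-0.2,0,0,0],
    [75,0,0,-0.5,0,0,0],
    [75,0,0,-0.8,0,0,0],
    [75,0,0,-0.8,0,0,0],
    [75,0,0,-0.8,0,0,0],
    [75,0,0,-0.8,0,0,0],
  ],
)

```text
t: 17.0
eef_pos: [0.668, -0.1149, 0.2275]
eef_rot: [3.018, 0.27, -0.674]
force: [0.2, -0.0, -0.3]
width: 0.878
```

```bash
python3 - <<'E'
from h import *
s,_=st();print(np.abs(s['dq']).max())
q,d=env.grab_frame('scene')
a=q[120:340,130:420];cv2.imwrite('pics/s13.png',cv2.resize(a,None,fx=2.6,fy=2.6))
cv2.imwrite('pics/s13c.png',np.hstack([cv2.resize(x[225:285,235:305],(400,343),interpolation=cv2.INTER_CUBIC) for x in(cv2.imread('pics/scene0.png'),q)]))
E
```

```text
t 17.00 pos [ 0.668  -0.1149  0.2275] yawy -79.8 tilt [-0.419  -0.0746] q6 2.796 F [ 0.21 -0.02 -0.31] M [ 0.11  -0.423 -0.029] w 0.878
0.004802041121159885
```

View pics/s13.png

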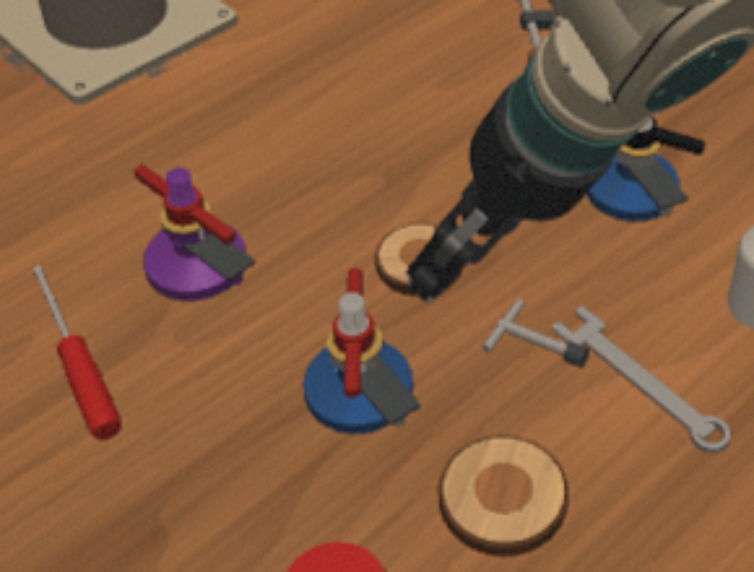

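View pics/s13c.png

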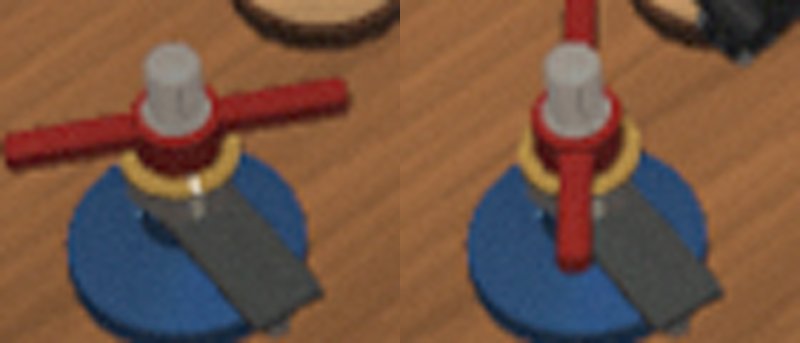

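The arm is clear and still, the bench items look undisturbed, and the hex line is at the same place ((197,205) before, (598,207) minus 400 now). Handing in.

```bash
python3 -c "
from plant import env
print(env.sign_off())"
```

```text
the job is handed in; nothing more can be done
None
```

I ran the red lock nut down and tightened it until the washer had turned about 17°. Then I let go, lifted the arm clear and handed the job in at about 17 s; sign-off gives no verdict. I turned the nut with the open jaws straddling the post, in two strokes of the wrist.

- **Contact and torque:** The torque rose from about 0 to 0.46 N·m when the nut met the washer, and stood at 0.51 N·m when I stopped.
- **Washer:** In a side view the tick sat at about −41°, against about −23.5° at the start. That is 17° give or take 3°, or roughly 6 mm. The torque and the wrist angle (bounds of 11–21°) agree with this.
- **Hex nut and bench:** The hex nut's line was in the same place before and after. The bystanders in view looked undisturbed, and the arm was nowhere near the black-handled stop.
- **Checks that disagreed:**
  - An early jump in joint effort looked like contact, but it was only the arm slowing down.
  - The first side view differed from the calibration by a few millimetres in height, so I took the tick angle from a second view.
  - The tick is now hidden under the bar in the scene camera, so the final picture could not confirm it again.

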